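Seat the pipette tip box in the corner stop

ROBOT

A 6-joint arm with a two-finger parallel gripper is mounted at the origin on a cart in front of the work surface, level with it; the furniture and walls round the work are solid. World frame = base frame: x ahead of the robot, y to its left, z up, the work surface at z = 0. Lengths are in m, angles in rad, forces in N, time in s.
With the tool pointing down it reaches from about 0.35 to 0.975 m from the base axis. Payload 4.9 kg.
Tool frame: the origin (TCP) lies at the very end of the fingers, on their centre line; the grasp point (between the pads) lies bot.tcp_to_grasp behind it (bot.tcp_to_grasp is the distance from the TCP to the grasp point, in m); z points along the fingers, y is the line along which they close (so a half turn about z gives the same grasp; the last joint's range is limited). The gripper opens to 85 mm and grips with 20 to 120 N. Pads are 22 mm wide; open, the fingers measure 114 mm over their backs; the gripper's body (76 mm by 85 mm) begins 54 mm behind the grasp point. The pads swing forward as they close: fully open they stand 13 mm farther back than shut.
Start: joints at [0.998, 0.053, 1.613, -0, 1.476, -0.119], TCP at [0.274, 0.562, 0.231] pointing down, gripper open.
Joint ranges: [-3.01, 3.01], [-1.01, 2.22], [0.06, 2.58], [-1.02, 4.17], [0.09, 2.62], [-3.14, 3.14]. Speed limits (rad/s): [2.57, 2.57, 3.14, 3.14, 3.14, 3.14].

INTERFACE

Orientations are given as a unit quaternion [x, y, z, w].
In Python, from rig import bot gives the robot as it stands. The module is installed in compiled form; this text tells all that it offers.
- The arm moves only by the tool send_rows, never from a script. Its arguments are lists of equal length, an entry for each row: "jaw": the closure in counts, from 0 (fully open) to 255 (shut); "travel": the shift along the world's x, y, z in cm, a list of three; "turn": the turn about the world's z in rad. A call has 1 to 20 rows; each row is the pose to reach, as a shift and turn from the pose commanded when the call began; what a row does not reach only later rows make up. A row lasts 1/10 s, in which the tool goes at most 50 mm and 8.59 degrees, less where a joint would pass 70% of its speed; a pose out of reach is approached as far as the arm can. A call with a gripper value outside its range is refused whole. The fingers move at their own pace and stop on an object; the grip force is fixed at half the most. Time passes only in rows, so rows that repeat a pose let the fingers close. It gives the time, the measured TCP pose, the force, the opening and the grip force at its end, in the units of the state.
- bot.state(): the state, without advancing time (a new reading comes with each control period).
- bot.get_image(name): name is "side" or "top"; returns a dict with "pixels" (384x512x3 uint8, red, green, blue), "mtx" (3x3 intrinsics, pixels), "R" (3x3) and "t" (3): a world point X has camera coordinates R X + t. Camera axes: x right, y down, z forward; pixel columns grow to the right and rows downward; lengths in m; the calibration is good to about 2 mm. A picture is of the moment at which its call begins. There is no depth.
- bot.close_job(): hands the job in; it is judged then, once.
The state is a dict: "t": time; "qpos": joint angles; "joint_velocities": joint speeds; "joint_torque": joint torques, N m; "position": TCP position; "orientation": TCP orientation; "wrist_force": force on the tool from outside, world axes, zero at the start; "ft_torque": the same for the moment, N m; "gripper_width": finger opening in m; "grasp_force": force on a finger pad.
Only numpy, scipy, OpenCV 4.12 (cv2) and the standard library are available. Lean on these libraries where they do the work, as an engineer would, in place of code of your own. Each camera call takes 0.05 s, during which the arm holds its last target. There are 200 camera calls.

TASK

The blue pipette tip box stands askew beside the yellow corner stop on the bench. Without gripping or lifting it, push it along the bench with your fingers until it sits square and flat in the corner, touching both yellow rails, then take the hand away. Leave the small things around it where they are.

Things in the scene. Friction and masses are not known exactly. Their poses are not given: they have to be found in the camera images.
- tip_rack: The pipette tip box to push: blue base, clear lid (shut, fixed), yellow tips; the one on the open bench by the stop. 86 mm (its x) by 122 mm (its y), 70 mm high, upright sides, 0.15 to 0.31 kg. Origin: centre of its underside; z up. Starts turned up to 0.3 rad from the stop's axes, 5 to 10 cm short of the long rail, 4 to 10 cm from the short one: it must go along the stop's +x and -y.
- corner_stop: Fixed L-shaped stop, yellow rails 10 mm thick, 30 mm high. Origin: on the bench where the box's origin comes when seated, axes then parallel to the box's; z up. Long rail along y, inner face at x = +43.5 mm, from y = -71 to +169 mm; short rail along x, inner face at y = -61.5 mm, from x = -61 to +43 mm. Open towards -x and +y. Low screwed feet outside the rails.
- dye_bottle: Brown dye bottle with white cap, 30 mm across, 66 mm high, standing behind the long rail; a bystander, loose on the bench; leave it alone. Origin: centre of its underside; z up.
- marker_black: Black-capped marker, 127 mm long along its y, 13 mm wide, lying behind the long rail; a bystander, loose on the bench; leave it alone. Origin: centre of its underside; z up.
- orange_dish: Small orange culture dish, 35 mm across, 11 mm high, on the robot's side of the short rail; a bystander, loose on the bench; leave it alone. Origin: centre of its underside; z up. To the right of it stands a tall fixed microscope with its eyepieces towards the robot: a hand that swings past it from the right clears it with fingertips 0.5 m above the bench and 0.46 m out from the base axis.
- timer: White timer, 66x66x18 mm, to the left of the work; a bystander, loose on the bench; leave it alone. Origin: centre of its underside; z up.
- tape_roll: Roll of tape, 68 mm across, 20 mm high, to the left of the work; a bystander, loose on the bench; leave it alone. Origin: centre of its underside; z up.

How it is judged:
At the end, for the whole second after the job is handed in: The tip box stands flat and at rest in the corner: its near-to-rail sides within about 4 mm of both rails and square to them within 0.04 rad; every bystander is within 20 mm of where it was, the dye bottle upright (x of tip_rack in the frame of corner_stop between -0.004 and 0.003 m and y of tip_rack in the frame of corner_stop between -0.003 and 0.004 m and angle between the x axis of tip_rack and the x axis of corner_stop, either way round below 0.04 rad and height (world z) of tip_rack below 0.004 m and angle between tip_rack's own z axis and vertical below 0.03 rad and linear speed of tip_rack below 0.01 m/s and angular speed of tip_rack below 0.05 rad/s and distance of each of dye_bottle, marker_black, orange_dish, timer, tape_roll from where it was at the start of the episode below 0.02 m and angle between dye_bottle's own z axis and vertical below 0.3 rad); the robot touches nothing.
It fails at once if the tip box is lifted more than 12 mm or tipped more than 0.2 rad (height (world z) of tip_rack above 0.012 m or angle between tip_rack's own z axis and vertical above 0.2 rad).
It fails at once if a bystander is moved more than 20 mm, or the dye bottle toppled (distance of any of dye_bottle, marker_black, orange_dish, timer, tape_roll from where it was at the start of the episode above 0.02 m or angle between dye_bottle's own z axis and vertical above 0.3 rad).
It fails at once if the box is taken between the fingers (the hand lowered over it, astride its middle) (x of the grasp point in the frame of tip_rack between -0.035 and 0.035 m and y of the grasp point in the frame of tip_rack between -0.05 and 0.05 m and z of the grasp point in the frame of tip_rack below 0.08 m).
It also fails if it takes over 59 s, if anything falls off the work surface, if the arm or the gripper's body presses on something with over 40 N, if the wrist force passes 120 N, or if a joint passes its speed limit or range.

## Working session

There is one attempt and no reset: what is moved stays moved. The work goes in short steps, Python scripts to look and compute and a tool call to move; the robot and the scene stay as the last step left them, time stands still between calls to the robot, and variables do not carry over. Pictures are saved under pics/ and viewed, at most 10 in all, crops included, and the job is handed in when it is done.

Besides the shell and the picture viewer there is one more tool, called as name([rows], argument=value, ...), one row to a line, values as JSON. send_rows: Moves the arm, as the interface text tells. Its arguments: {"type":"object","properties":{"jaw":{"type":"array"},"travel":{"type":"array"},"turn":{"type":"array"}},"required":["jaw","travel","turn"]}

```bash
mkdir -p pics; cat > h.py <<'E'
import numpy as np, cv2
from rig import bot
def snap(n,name):
    d=bot.get_image(n); cv2.imwrite(f'pics/{name}.png',d['pixels'][:,:,::-1]); np.savez(f'pics/{name}.npz',**d); return d
def back(d,uv,z):
    K,R,t=d['mtx'],d['R'],d['t']; c=-R.T@t; r=R.T@np.linalg.inv(K)@np.array([uv[0],uv[1],1.]); return c+r*(z-c[2])/r[2]
def proj(d,X):
    p=d['mtx']@(d['R']@np.asarray(X,float)+d['t']); return p[:2]/p[2]
E
python3 - <<'E'
from h import *
for n in('top','side'):
    d=snap(n,n+'0'); print(n,-d['R'].T@d['t'],d['mtx'][0,0])
a=cv2.imread('pics/top0.png');cv2.imwrite('pics/top0b.png',cv2.resize(a,(800,600),interpolation=2))
a=cv2.imread('pics/side0.png');cv2.imwrite('pics/side0b.png',cv2.resize(a,(800,600),interpolation=2))
s=bot.state();print(s['position'],s['orientation'],s['gripper_width'],bot.tcp_to_grasp,s['t'])
E
```

```text
top [0.45200537 0.22441428 0.87641334] 348.27967558501615
side [ 0.70961131 -0.35319734  0.66121318] 381.7300958760299
[0.27367926 0.56125668 0.23017996] [ 2.24967007e-01  9.74365935e-01 -8.78376107e-04 -3.14349167e-04] 0.08571208602697705 0.0187 0.1
```

View pics/top0b.png

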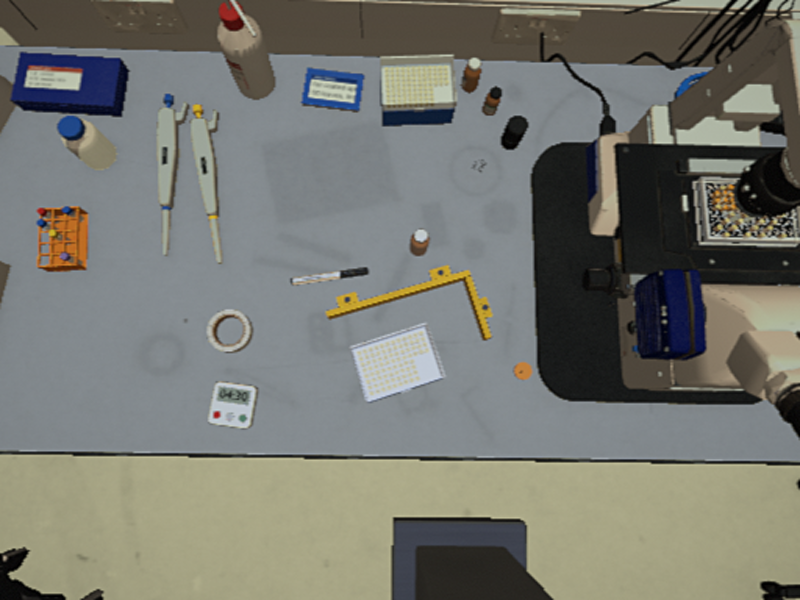

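View pics/side0b.png

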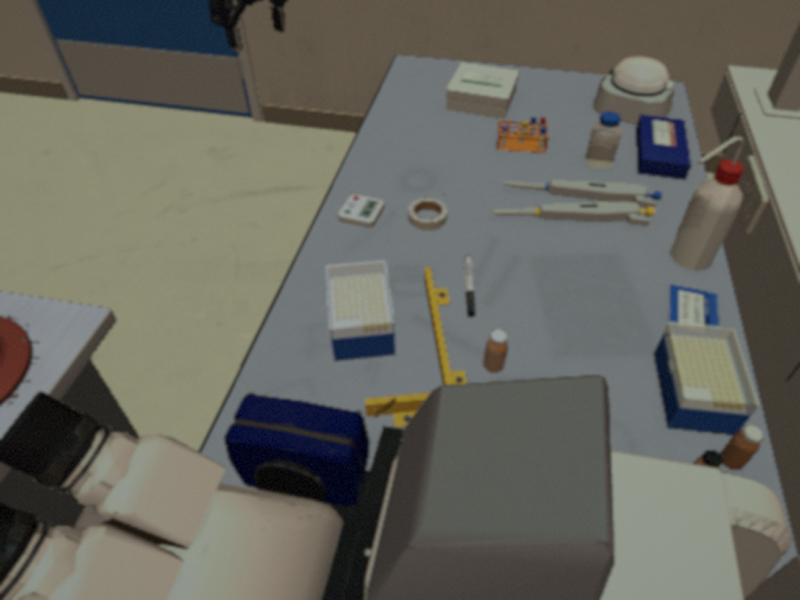

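Top view: the box is at enlarged (397,362), the stop's corner at (468,275), the dish at (522,371), the bottle at (420,243) and the marker at (330,276). Next I'll enlarge the work area.

```bash
python3 - <<'E'
from h import *
a=cv2.imread('pics/top0.png')[135:275,190:365];cv2.imwrite('pics/c0.png',cv2.resize(a,None,fx=4.5,fy=4.2857 and 4.2,interpolation=2))
d=np.load('pics/top0.npz')
print(proj(d,bot.state()['position']),proj(d,[0,0,0]),proj(d,[.4,0,0]),d['R'])
E
```

```text
[ 42.14346216 367.23909013] [337.59780538 469.88443221] [332.47305853 286.66719097] [[ 0.01446572 -0.99955222  0.02619375]
 [-0.98268101 -0.01905184 -0.18432327]
 [ 0.18473978 -0.02307373 -0.98251657]]
```

View pics/c0.png

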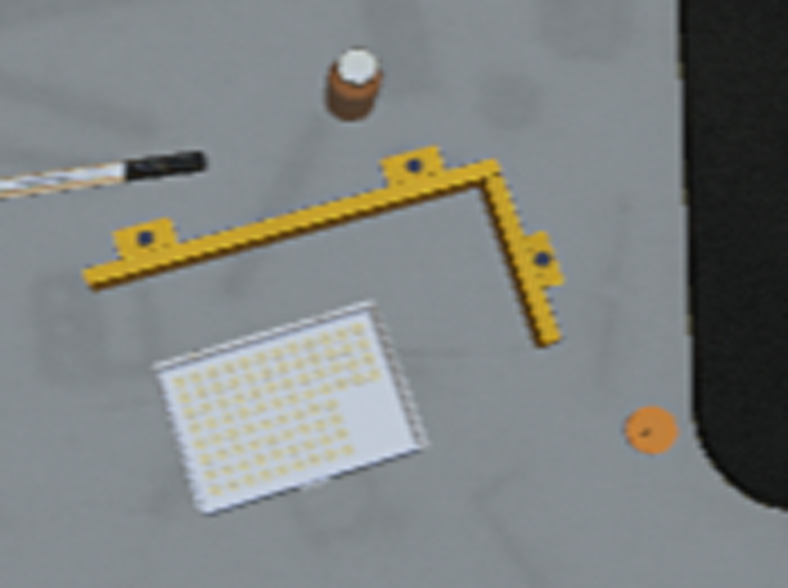

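The crop shows the stop's inner top corner at (484,182), its long rail end at (90,284) and its short rail end at (542,345). The box's top corners are at (155,367), (372,302), (427,445) and (203,515). I'll fit poses to these.

```bash
cat >> h.py <<'E'
from scipy.optimize import least_squares
def fit(d,pts,uv,x0):
    pts=np.array(pts,float);uv=np.array(uv,float)
    def W(p):
        c,s=np.cos(p[2]),np.sin(p[2]); return pts@np.array([[c,-s,0],[s,c,0],[0,0,1]]).T+[p[0],p[1],0]
    f=lambda p:np.ravel([proj(d,X) for X in W(p)]-uv)
    r=least_squares(f,x0,loss='soft_l1'); return r.x,r.fun.reshape(-1,2)
BOX=[[.043,.061,.07],[.043,-.061,.07],[-.043,-.061,.07],[-.043,.061,.07]]
STOP=[[.0535,-.0715,.03],[.0535,.169,.03],[.0435,.169,.03],[.0435,-.0615,.03],[-.061,-.0715,.03],[-.061,-.0615,.03]]
def rel(st,p):
    c,s=np.cos(st[2]),np.sin(st[2]);dx,dy=p[0]-st[0],p[1]-st[1]
    return np.array([c*dx+s*dy,-s*dx+c*dy,p[2]-st[2]])
def wor(st,p):
    c,s=np.cos(st[2]),np.sin(st[2]);return np.array([st[0]+c*p[0]-s*p[1],st[1]+s*p[0]+c*p[1]])
E
python3 - <<'E'
from h import *
d=np.load('pics/top0.npz')
cv=lambda L:[(190+(x+.5)/4.5-.5,135+(y+.5)/4.2-.5) for x,y in L]
st,r1=fit(d,STOP,cv([(497,160),(83,270),(90,284),(484,182),(560,340),(542,345)]),[.5,.1,-.2])
bx,r2=fit(d,BOX,cv([(155,367),(372,302),(427,445),(203,515)]),[.4,.1,-.2])
np.save('st.npy',st);print(st,r1.round(1).tolist());print(bx,r2.round(1).tolist());print('rel',rel(st,bx))
for n,uv,z in [('dish',(652,430),.011),('bottle',(358,66),.066),('capend',(205,160),.01),('mic corner',(690,380),0)]:
    X=back(d,cv([uv])[0],z);print(n,X,rel(st,[*X[:2],0])[:2])
for n,uv,z in [('timer',(232,405),.018),('tape',(229,331),.02)]:
    X=back(d,np.array(uv)/1.5625,z);print(n,X)
# colour check: yellow mask vs overlay
E
```

```text
[0.60762477 0.13403581 0.30123407] [[0.0, -0.1], [-0.4, -0.2], [-0.9, 0.3], [0.4, -0.6], [0.3, 0.3], [0.5, 0.2]]
[0.52632387 0.19728482 0.33357743] [[-0.8, -0.1], [0.5, -0.6], [0.4, 0.2], [-0.2, 0.4]]
rel [-0.05887409  0.08452286  0.03234336]
dish [ 0.52105177 -0.00575405  0.011     ] [-0.12415021 -0.10780915]
bottle [0.72449924 0.16266341 0.066     ] [ 0.12010552 -0.007338  ]
capend [0.68134139 0.2454355  0.01      ] [0.10344941 0.08451184]
mic corner [ 0.55247528 -0.031198    0.        ] [-0.10169086 -0.14143072]
timer [0.45968834 0.44909638 0.018     ]
tape [0.57452788 0.46112904 0.02      ]
```

Relative to the seated pose, the box is at (-59, +85) mm, 0.03 rad. I'll push along stop +x first, with the fingers half open, then along -y. First I move above and behind the near face.

send_rows([
  [2, -4.4, -1],
  [4, -8.8, -2],
  [6, -13.2, -3],
  [8, -17.6, -4],
  [10, -22, -5],
  [12, -26.4, -6],
  [14, -30.7, -7],
  [16, -35, -8],
  [17.7, -38.8, -8],
  [17.7, -38.8, -8],
  [17.7, -38.8, -8],
  [17.7, -38.8, -8],
  [17.7, -38.8, -8],
  [17.7, -38.8, -8],
], jaw=[105, 105, 105, 105, 105, 105, 105, 105, 105, 105, 105, 105, 105, 105], turn=[0.1, 0.2, 0.3, 0.4, 0.5, 0.6, 0.7, 0.755, 0.755, 0.755, 0.755, 0.755, 0.755, 0.755])

```text
t: 1.5
position: [0.4506, 0.1748, 0.1514]
orientation: [-0.151, 0.989, 0.0, 0.0]
wrist_force: [-0.1, 0.1, 0.0]
gripper_width: 0.0502
grasp_force: 0.0
```

```bash
python3 - <<'E'
from h import *
from scipy.spatial.transform import Rotation as Ro
st=np.load('st.npy');s=bot.state();y=Ro.from_quat(s['orientation']).as_matrix()[:,1]
print(s['t'],s['position'],rel(st,[*s['position'][:2],np.arctan2(y[1],y[0])-np.pi/2]),s['wrist_force'],s['gripper_width'])
E
```

```text
1.5 [0.45057763 0.17481464 0.15135477] [-0.13787643  0.08553833  0.00209834] [-0.09948302  0.07228989  0.04176669] 0.050193077118010236
```

send_rows([
  [0, 0, -4],
  [0, 0, -8],
  [0, 0, -11],
  [0, 0, -13],
  [0, 0, -13.4],
  [0.5, 0.15, -13.4],
  [1, 0.3, -13.4],
  [1.5, 0.46, -13.4],
  [1.9, 0.6, -13.4],
  [1.9, 0.6, -13.4],
], jaw=[105, 105, 105, 105, 105, 105, 105, 105, 105, 105], turn=[0, 0, 0, 0, 0, 0, 0, 0, 0, 0])

```text
t: 2.5
position: [0.4713, 0.1801, 0.0183]
orientation: [-0.15, 0.989, 0.0, 0.001]
wrist_force: [0.0, -1.0, 0.4]
gripper_width: 0.0498
grasp_force: 0.0
```

```bash
python3 - <<'E'
from h import *
d=snap('side','side1');t=snap('top','top1')
a=cv2.resize(d['pixels'][130:300,150:330,::-1],None,fx=3,fy=3,interpolation=2)
b=cv2.resize(t['pixels'][150:280,210:330,::-1],None,fx=2.1,fy=2.1,interpolation=2)
c=np.zeros((510,800,3),np.uint8);c[:,:540]=a;c[:b.shape[0],545:545+b.shape[1]]=b
cv2.imwrite('pics/c1.png',c)
E
```

```text
(no output)
```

View pics/c1.png

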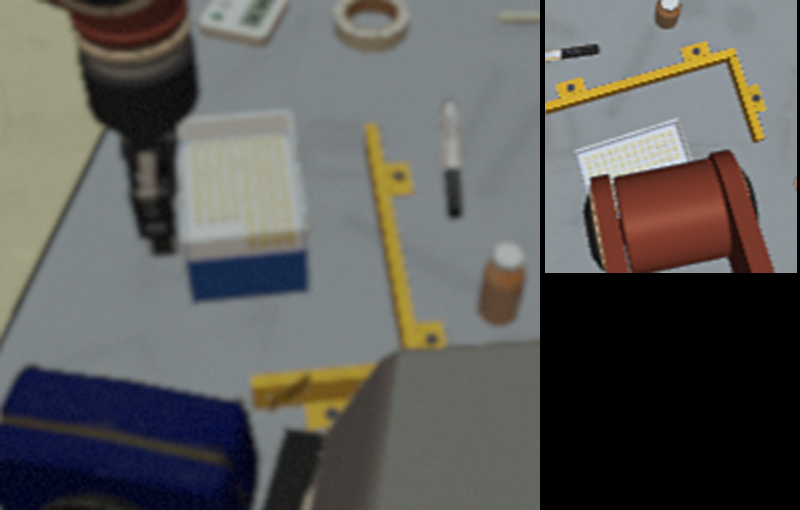

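The fingers stand just behind the near face and clear of everything else. Now I push along +x and stop short of the rail.

send_rows([
  [0.5, 0.15, 0],
  [1, 0.31, 0],
  [1.5, 0.47, 0],
  [2, 0.62, 0],
  [2.5, 0.78, 0],
  [3, 0.93, 0],
  [3.5, 1.09, 0],
  [4, 1.24, 0],
  [4.5, 1.4, 0],
  [5, 1.55, 0],
  [5, 1.55, 0],
], jaw=[105, 105, 105, 105, 105, 105, 105, 105, 105, 105, 105], turn=[0, 0, 0, 0, 0, 0, 0, 0, 0, 0, 0])

```text
t: 3.7
position: [0.5211, 0.1955, 0.0176]
orientation: [-0.15, 0.989, 0.0, 0.001]
wrist_force: [-0.2, 0.1, -0.1]
gripper_width: 0.0502
grasp_force: 0.0
```

```bash
cat >> h.py <<'E'
from scipy.spatial.transform import Rotation as Ro
def tcp():
    st=np.load('st.npy');s=bot.state();y=Ro.from_quat(s['orientation']).as_matrix()[:,1]
    print(s['t'],s['position'],'rel',rel(st,[*s['position'][:2],np.arctan2(y[1],y[0])-np.pi/2]).round(4),s['wrist_force'].round(1) if hasattr(s['wrist_force'],'round') else s['wrist_force'])
E
python3 - <<'E'
from h import *
tcp()
E
```

```text
3.7 [0.52108228 0.19549353 0.01762174] rel [-0.0644  0.0844 -0.0001] [-0.2  0.1 -0.1]
```

send_rows([
  [0.2, 0.06, 0],
  [0.4, 0.12, 0],
  [0.6, 0.19, 0],
  [0.7, 0.22, 0],
  [0.8, 0.25, 0],
], jaw=[105, 105, 105, 105, 105], turn=[0, 0, 0, 0, 0])

```text
t: 4.2
position: [0.5279, 0.1977, 0.0173]
orientation: [-0.15, 0.989, -0.0, -0.0]
wrist_force: [-2.5, -0.7, 0.9]
gripper_width: 0.0503
grasp_force: 0.0
```

```bash
python3 - <<'E'
from h import *
tcp()
d=snap('side','side2')
cv2.imwrite('pics/c2.png',cv2.resize(d['pixels'][150:300,180:330,::-1],None,fx=4,fy=4,interpolation=2))
E
```

```text
4.2 [0.52790708 0.19771588 0.01726289] rel [-0.0572  0.0845  0.    ] [-2.5 -0.7  0.9]
```

View pics/c2.png

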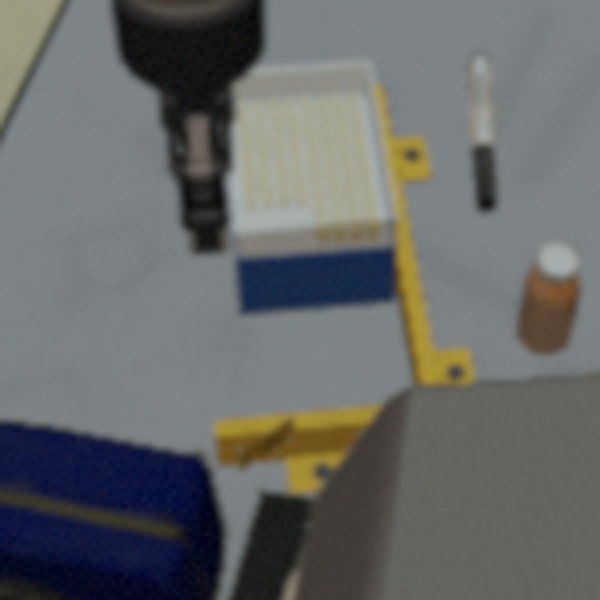

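The box is close to the long rail and aligned with it (its far edge is at about (385,200)). I'll push gently until the force rises.

send_rows([
  [0.15, 0.05, 0],
  [0.3, 0.09, 0],
  [0.4, 0.12, 0],
  [0.4, 0.12, 0],
], jaw=[105, 105, 105, 105], turn=[0, 0, 0, 0])

```text
t: 4.65
position: [0.5289, 0.198, 0.016]
orientation: [-0.151, 0.989, -0.001, -0.004]
wrist_force: [-10.4, -4.1, 5.2]
gripper_width: 0.05
grasp_force: 0.0
```

```bash
python3 - <<'E'
from h import *
tcp()
E
```

```text
4.65 [0.5288896  0.19801809 0.01602715] rel [-0.0562  0.0845  0.0017] [-10.4  -4.1   5.2]
```

The box is against the long rail. I'll back off, rise, and go round to the +y side with a quarter turn.

send_rows([
  [-1, -0.3, 0],
  [-2.9, -0.9, 0],
  [-2.9, -0.9, 4],
  [-2.9, -0.9, 8],
  [-2.9, -0.9, 12],
  [-2.9, 1, 12],
  [-2.2, 3, 12],
  [-1.5, 5, 12],
  [-0.5, 7, 12],
  [0.5, 9, 12],
  [1.4, 11.2, 12],
  [1.4, 11.2, 12],
  [1.4, 11.2, 12],
  [1.4, 11.2, 12],
  [1.4, 11.2, 12],
  [1.4, 11.2, 12],
  [1.4, 11.2, 12],
  [1.4, 11.2, 12],
  [1.4, 11.2, 12],
], jaw=[105, 105, 105, 105, 105, 140, 140, 140, 140, 140, 140, 140, 140, 140, 140, 140, 140, 140, 140], turn=[0, 0, 0, 0, 0, -0.14, -0.28, -0.42, -0.56, -0.7, -0.84, -0.98, -1.12, -1.26, -1.4, -1.5, -1.571, -1.571, -1.571])

```text
t: 6.55
position: [0.5462, 0.311, 0.1376]
orientation: [0.593, 0.806, 0.001, 0.0]
wrist_force: [1.3, -1.0, 0.8]
gripper_width: 0.0382
grasp_force: 0.0
```

```bash
python3 - <<'E'
from h import *
tcp()
E
```

```text
6.55 [0.54619841 0.31104112 0.13755678] rel [-0.0061  0.1873 -1.5696] [ 1.3 -1.   0.8]
```

send_rows([
  [0, 0, -4],
  [0, 0, -8],
  [0, 0, -11],
  [0, 0, -12],
  [0, 0, -12],
  [0.3, -0.96, -12],
  [0.59, -1.91, -12],
  [0.8, -2.58, -12],
  [1.01, -3.25, -12],
  [1.22, -3.92, -12],
  [1.42, -4.58, -12],
  [1.63, -5.25, -12],
  [1.84, -5.92, -12],
  [2.05, -6.59, -12],
  [2.25, -7.26, -12],
  [2.46, -7.93, -12],
  [2.67, -8.6, -12],
  [2.67, -8.6, -12],
], jaw=[140, 140, 140, 140, 140, 140, 140, 140, 140, 140, 140, 140, 140, 140, 140, 140, 140, 140], turn=[0, 0, 0, 0, 0, 0, 0, 0, 0, 0, 0, 0, 0, 0, 0, 0, 0, 0])

```text
t: 8.35
position: [0.573, 0.2236, 0.0171]
orientation: [0.593, 0.805, -0.0, 0.0]
wrist_force: [0.7, 0.5, -0.3]
gripper_width: 0.0384
grasp_force: 0.0
```

```bash
python3 - <<'E'
from h import *
tcp()
d=snap('side','side3');t=snap('top','top3')
a=cv2.resize(d['pixels'][150:300,180:330,::-1],None,fx=3.3,fy=3.3,interpolation=2)
b=cv2.resize(t['pixels'][150:270,210:330,::-1],None,fx=2.5,fy=2.5,interpolation=2)
c=np.zeros((495,800,3),np.uint8);c[:,:495]=a;c[:300,500:800]=b
cv2.imwrite('pics/c3.png',c)
E
```

```text
8.35 [0.57295958 0.22358791 0.01708309] rel [-0.0065  0.0958 -1.5719] [ 0.7  0.5 -0.3]
```

View pics/c3.png

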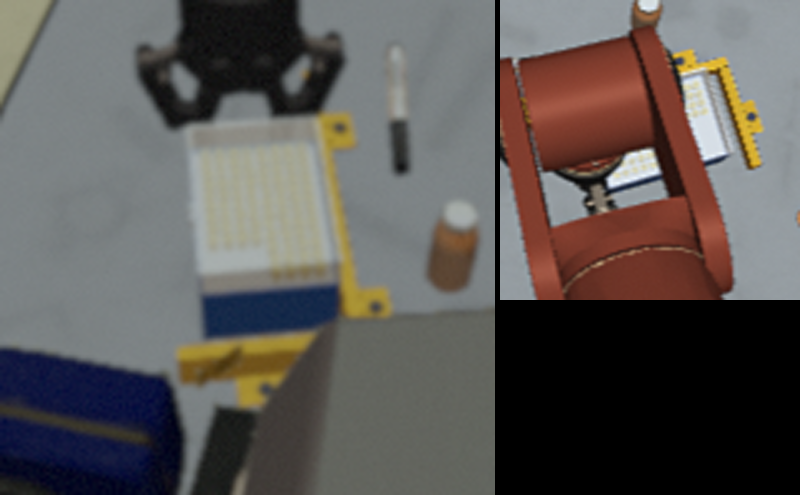

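The box slides square along the rail, about 2 cm from the short rail. I'll continue slowly.

send_rows([
  [0.15, -0.48, 0],
  [0.3, -0.96, 0],
  [0.4, -1.3, 0],
  [0.48, -1.55, 0],
  [0.53, -1.7, 0],
  [0.57, -1.85, 0],
  [0.62, -2, 0],
  [0.62, -2, 0],
], jaw=[140, 140, 140, 140, 140, 140, 140, 140], turn=[0, 0, 0, 0, 0, 0, 0, 0])

```text
t: 9.25
position: [0.579, 0.2047, 0.0173]
orientation: [0.593, 0.805, -0.0, 0.0]
wrist_force: [-0.1, 0.4, -0.6]
gripper_width: 0.0387
grasp_force: 0.0
```

```bash
python3 - <<'E'
from h import *
tcp()
E
```

```text
9.25 [0.57896721 0.20465716 0.01733108] rel [-0.0064  0.0759 -1.5711] [-0.1  0.4 -0.6]
```

send_rows([
  [0.05, -0.15, 0],
  [0.09, -0.3, 0],
  [0.12, -0.4, 0],
  [0.12, -0.4, 0],
], jaw=[140, 140, 140, 140], turn=[0, 0, 0, 0])

```text
t: 9.65
position: [0.5793, 0.2033, 0.0178]
orientation: [0.593, 0.805, 0.001, -0.002]
wrist_force: [-4.8, 9.7, 2.6]
gripper_width: 0.0383
grasp_force: 0.0
```

```bash
python3 - <<'E'
from h import *
tcp()
E
```

```text
9.65 [0.57930262 0.20327608 0.01776121] rel [-0.0065  0.0745 -1.5703] [-4.8  9.7  2.6]
```

The box is against the short rail as well. I'll back off and press once more along +x to confirm that contact.

send_rows([
  [-0.3, 1, 0],
  [-0.9, 2.9, 0],
  [-0.9, 2.9, 4],
  [-0.9, 2.9, 8],
  [-0.9, 2.9, 12],
  [-2, 2, 12],
  [-3.5, 1, 12],
  [-5, 0, 12],
  [-6, -1.5, 12],
  [-6.4, -3, 12],
  [-6.4, -4.5, 12],
  [-6.4, -6, 12],
  [-6.4, -7.9, 12],
  [-6.4, -7.9, 12],
  [-6.4, -7.9, 12],
  [-6.4, -7.9, 12],
  [-6.4, -7.9, 12],
  [-6.4, -7.9, 12],
  [-6.4, -7.9, 12],
  [-6.4, -7.9, 12],
], jaw=[140, 140, 140, 140, 140, 105, 105, 105, 105, 105, 105, 105, 105, 105, 105, 105, 105, 105, 105, 105], turn=[0, 0, 0, 0, 0, 0.14, 0.28, 0.42, 0.56, 0.7, 0.84, 0.98, 1.12, 1.26, 1.4, 1.5, 1.571, 1.571, 1.571, 1.571])

```text
t: 11.65
position: [0.5161, 0.1219, 0.1374]
orientation: [-0.15, 0.989, -0.0, 0.0]
wrist_force: [-0.2, -1.1, 0.2]
gripper_width: 0.0498
grasp_force: 0.0
```

```bash
python3 - <<'E'
from h import *
tcp()
d=snap('side','side4');t=snap('top','top4')
a=cv2.resize(d['pixels'][150:300,180:330,::-1],None,fx=3.3,fy=3.3,interpolation=2)
b=cv2.resize(t['pixels'][150:270,230:350,::-1],None,fx=2.5,fy=2.5,interpolation=2)
c=np.zeros((495,800,3),np.uint8);c[:,:495]=a;c[:300,500:800]=b
cv2.imwrite('pics/c4.png',c)
E
```

```text
11.65 [0.51613868 0.12190022 0.13736873] rel [-0.091   0.0156 -0.001 ] [-0.2 -1.1  0.2]
```

View pics/c4.png

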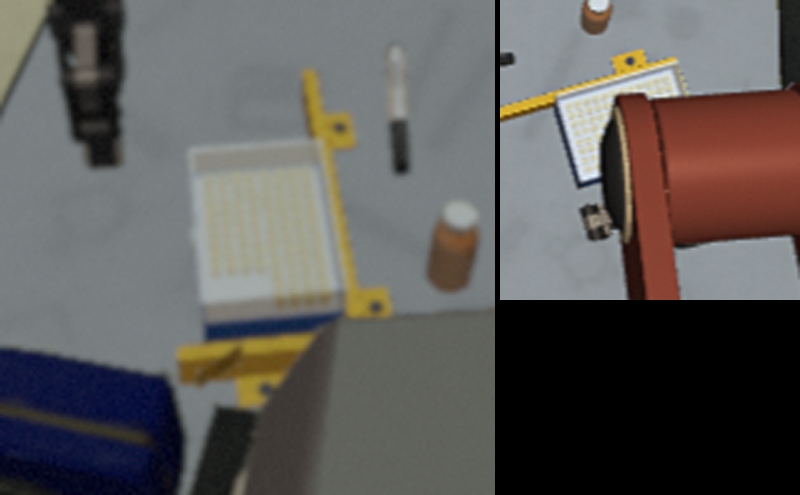

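The box looks seated. The wrist hangs over towards the microscope here, so I'll skip the extra press, clear the view and measure first.

send_rows([
  [-2, 4, 2],
  [-4, 8, 4],
  [-6, 12, 6],
  [-8, 16, 8],
  [-10, 20, 8],
  [-12, 24, 8],
  [-14, 28, 8],
  [-16, 32, 8],
  [-16, 32, 8],
  [-16, 32, 8],
], jaw=[105, 105, 105, 105, 105, 105, 105, 105, 105, 105], turn=[0, 0, 0, 0, 0, 0, 0, 0, 0, 0])

```text
t: 12.75
position: [0.3554, 0.4426, 0.2171]
orientation: [-0.151, 0.989, -0.0, -0.0]
wrist_force: [0.2, -0.3, -0.0]
gripper_width: 0.0503
grasp_force: 0.0
```

```bash
python3 - <<'E'
from h import *
tcp()
t=snap('top','top5')
cv2.imwrite('pics/c5.png',cv2.resize(t['pixels'][155:245,205:325,::-1],None,fx=6.5,fy=6.5,interpolation=2))
E
```

```text
12.75 [0.35544595 0.44255793 0.21708305] rel [-0.1493  0.3695  0.0018] [ 0.2 -0.3 -0. ]
```

View pics/c5.png

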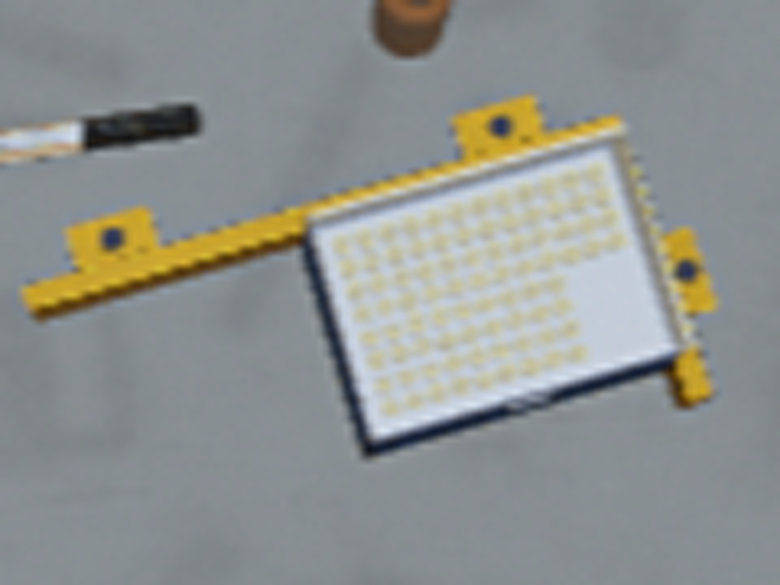

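The crop shows the box in the corner with its lid corners at about (305,214), (622,133), (692,345) and (368,440). I'll fit the pose again.

```bash
python3 - <<'E'
from h import *
d=np.load('pics/top5.npz')
cv=lambda L:[(205+(x+.5)/6.5-.5,155+(y+.5)/6.5-.5) for x,y in L]
s0=np.load('st.npy')
bx,r=fit(d,BOX,cv([(305,214),(622,133),(692,345),(368,440)]),s0)
st,r1=fit(d,[STOP[i] for i in (0,1,2,4,5)],cv([(622,116),(22,290),(38,320),(712,393),(685,405)]),s0)
print(bx,r.round(1).tolist(),rel(s0,bx),st,rel(st,bx),r1.round(1).tolist())
# predicted lid corners for perfectly seated box and with 5mm short in x
for q in ([0,0],[-.005,0],[0,.005]):
    p=wor(s0,q);c,s=np.cos(s0[2]),np.sin(s0[2])
    print(q,[[round(float(v),0) for v in ((proj(d,[p[0]+c*b[0]-s*b[1],p[1]+s*b[0]+c*b[1],.07])-[205,155]+.5)*6.5)] for b in BOX])
E
```

```text
[0.60636567 0.13418964 0.28970332] [[-0.2, -0.0], [-0.0, -0.8], [0.0, 0.8], [0.2, 0.0]] [-0.00115676  0.00052047 -0.01153075] [0.60761314 0.13345932 0.311855  ] [-0.00096322  0.00107784 -0.02215168] [[-0.3, -0.1], [-0.1, 0.2], [-1.5, -0.5], [0.6, 0.5], [1.0, -0.2]]
[0, 0] [[304.0, 213.0], [621.0, 124.0], [694.0, 345.0], [372.0, 439.0]]
[-0.005, 0] [[308.0, 226.0], [625.0, 136.0], [698.0, 358.0], [376.0, 452.0]]
[0, 0.005] [[291.0, 217.0], [608.0, 127.0], [681.0, 349.0], [359.0, 442.0]]
```

The box is seated: about 1 mm off in x and y, its near edge parallel to the predicted seated edge, and the hand clear. I'm handing it in.

```bash
python3 -c "
from rig import bot
print(bot.close_job())"
```

```text
the job is handed in; nothing more can be done
None
```

The tip box is pushed flat and square into the corner, within about 1 mm of both rails by the top camera; the bystanders were left alone, the hand is clear, and the job was handed in at about 13 s (no verdict was returned).

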